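# Pack the spacer pots into the case and latch it for the road

### The job

Get the spacer pots packed for the road: lift the grey cover off the black tray by its knob and stand it on the shelf beside the tray, then put every pot from the tray into the blue case. Swing the case lid fully shut and only then turn both of its side latches fully home over the lid. Finish with the grey cover set back down flat on the shelf over the empty tray, and leave the white tile and the yellow trowel where they lie.

Things in the scene. Friction and masses are not known exactly. Their poses are not given: they have to be found in the camera images.
- case: blue plastic spacer case, fixed to the shelf, 150 mm (its x) by 230 (its y) by 62 high, open-topped box with walls and floor 5 mm thick; origin at the centre of its underside on the shelf, z up, -x is its front, its lid is hinged on the +x rim. Round bosses for the latches, 18 mm across, stand against the side walls
- case_lid (a joint): the case lid, a flat plate 150 by 230 by 8 mm, hinged along the +x rim of the case. Value in rad: 0 = shut flat on the rim, grows as it opens up, 1.57 = upright, stop at 1.9. The hinge is stiff (0.17 Nm): the lid stays where it is left and a push of 1 to 3 N near its free edge moves it; it does not spring back
- lid_hinge (a point): middle of the lid's hinge line, on the lid's outer face (70.5 mm above the shelf, 75 mm behind the case's centre); turns with the lid: its x points from the free edge to the hinge, its z out of the outer face (up when shut)
- lid_edge (a point): middle of the lid's free edge, on the outer face, 150 mm from the hinge line; same axes as lid_hinge
- latch_left (a joint): black swing latch at the case's left (+y) wall: flat bar 60 x 18 x 8 mm turning level about an upright pivot, underside 74 mm above the shelf, 3 mm over the shut lid. Value in rad: 0 = bar points along the case's +x, clear of the lid; 1.57 = straight inward across the lid; stops at -0.6 (outward) and 1.62. Grows clockwise seen from above; stays where left; about 1.2 N at the tab
- latch_left_pivot (a point): on the left latch's pivot axis, at the top of its bar (81.5 mm above the shelf); its x points along the bar. In the case frame x = -30, y = +127 mm
- latch_left_tab (a point): centre of the left latch's upright tab, at its top (about 110 mm above the shelf), 43 mm from the pivot; the tab stands on the bar, 26 mm long (30 to 56 mm from the pivot), 10 mm thick, 28 mm high; x points along the bar away from the pivot
- latch_right (a joint): black swing latch at the case's right (-y) wall: flat bar 60 x 18 x 8 mm turning level about an upright pivot, underside 74 mm above the shelf, 3 mm over the shut lid. Value in rad: 0 = bar points along the case's +x, clear of the lid; 1.57 = straight inward across the lid; stops at -0.6 (outward) and 1.62. Grows counter-clockwise seen from above; stays where left; about 1.2 N at the tab
- latch_right_pivot (a point): on the right latch's pivot axis, at the top of its bar (81.5 mm above the shelf); its x points along the bar. In the case frame x = -30, y = -127 mm
- latch_right_tab (a point): centre of the right latch's upright tab, at its top (about 110 mm above the shelf), 43 mm from the pivot; the tab stands on the bar, 26 mm long (30 to 56 mm from the pivot), 10 mm thick, 28 mm high; x points along the bar away from the pivot
- tray: black open tray, fixed to the shelf, 220 mm (its x) by 110 (its y), walls 24 mm high and 5 thick, floor 5 mm thick; origin at the centre of its underside, z up. The pots stand in it in a row along its x
- cover: grey loose cover, 0.3 kg, an upside-down box open below, outside 244 mm (its x) by 134 (its y) by 62 high, walls 4 mm; origin at the centre of its open underside, z up. It stands on the shelf over the tray with 8 mm play all round, its inner ceiling 58 mm above the shelf
- cover_knob (a point): centre of the top of the cover's black oblong knob, 90 mm above the cover's underside; the knob is a block 44 mm along the cover's x, 18 mm across its y, 28 mm high
- pot0: spacer pot (2 to 4 of the four are present): closed squat round pot, 40 mm across, 48 mm high, 60 g, white with a grey cap; origin at the centre of its underside, z up through the cap
- pot1: spacer pot (2 to 4 of the four are present): closed squat round pot, 40 mm across, 48 mm high, 60 g, white with a grey cap; origin at the centre of its underside, z up through the cap
- pot2: spacer pot (2 to 4 of the four are present): closed squat round pot, 40 mm across, 48 mm high, 60 g, white with a grey cap; origin at the centre of its underside, z up through the cap
- pot3: spacer pot (2 to 4 of the four are present): closed squat round pot, 40 mm across, 48 mm high, 60 g, white with a grey cap; origin at the centre of its underside, z up through the cap
- tile: white ceramic sample tile 100 by 100 by 8 mm lying flat, not part of the job; origin at the centre of its underside
- trowel: yellow plastic margin trowel 245 mm long along its y, 50 wide, handle 24 mm high, lying flat, not part of the job; origin on its underside where blade meets handle. A black mallet, fixed, leans on the rail nearby

How it is judged:
By the outcome, as a careful person would: the job done as asked, in the order asked, and still so for the second after the job is handed in, with the robot touching nothing.
Of pot0, pot1, pot2, pot3 only 2 to 4 are there at a start; the rules pass over those that are not, and their reading is None.
At some moment in a run one of pot0, pot1, pot2, pot3, cover may be knocked a few centimetres aside while the robot is not near it.
Once in a run the grip may slacken for a moment while it holds something.
It also fails if it takes over 210 s, if anything falls off the work surface, if the arm or the gripper's body presses on something with over 40 N, if the wrist force passes 120 N, or if a joint passes its speed limit or range.

### The arm

A 7-joint arm with a two-finger parallel gripper is mounted at the origin on the work surface. World frame = base frame: x ahead of the robot, y to its left, z up, the work surface at z = 0. Lengths are in m, angles in rad, forces in N, time in s.
With the tool pointing down it reaches from about 0.4 to 0.875 m from the base axis. Payload 19.3 kg.
Tool frame: the origin (TCP) lies at the very end of the fingers, on their centre line; the grasp point (between the pads) lies 19 mm behind it; z points along the fingers, y is the line along which they close (so a half turn about z gives the same grasp; the last joint's range is limited). The gripper opens to 85 mm and grips with 20 to 120 N. Pads are 22 mm wide; open, the fingers measure 114 mm over their backs; the gripper's body (76 mm by 85 mm) begins 54 mm behind the grasp point. The pads swing forward as they close: fully open they stand 13 mm farther back than shut.
Start: joints at [-1.308, 0.521, -0.036, 1.599, 0.021, 1.021, -0.113], TCP at [0.204, 0.591, 0.2] pointing down, gripper open.
Joint ranges: [-2.91, 2.91], [-0.3, 2.13], [-1.5, 1.42], [0.17, 2.43], [-1.26, 4.41], [0.16, 1.93], [-2.52, 2.52]. Speed limits (rad/s): [1.89, 1.89, 2.39, 2.39, 3.01, 3.01, 3.01].

### API

Orientations are given as [roll, pitch, yaw] about the fixed x, y, z axes, in that order (R = Rz(yaw) Ry(pitch) Rx(roll)).
In Python, from plant import arm, claw, kin, optics gives the robot as it stands. Calls block until the motion is done:
- arm.movep(position, orientation): joint-space move of the TCP to a pose.
- arm.move_straight(position, max_speed=0.15, ori=None, f_stop=None): straight line of the TCP; ori=None keeps the orientation; max_speed is the mean speed in m/s. With f_stop (N) it stops when the force on the tool has changed by that much, and returns True; else False.
- arm.goto_joints(angles): joint-space move.
- claw.set_gripper(opening, strength=None): opening from 0.0 (shut) to 1.0 (fully open); strength is the grip in N (None keeps the last); returns when the fingers have stopped.
- arm.pause(seconds).
- kin.ik(position, orientation): joint angles nearest the present ones, or None.
- optics.grab_frame(name): name is "scene" or "side" or "wrist"; returns (picture, depth): 420x560x3 uint8, blue, green, red; 420x560 float32, m along the optical axis (not along the pixel's ray), 0 where there is no reading.
- optics.calibration(name): a dict with "fovy" (degrees; the focal length in pixels is half the picture's height over the tangent of half this angle, whatever the lens; pixels are square), "cx", "cy" (the principal point, pixels), "position" and "orientation" of the camera in the world; the wrist camera has in their place "mount" (4x4, takes a point from camera to tool coordinates, whose origin is the TCP and whose axes are the flange's). Camera axes: x right, y down, z forward; pixel columns grow to the right and rows downward; lengths in m; the calibration is good to about 2 mm. A picture is of the moment at which its call begins: read the wrist's pose just before it. calibration takes no time and is no camera call.
A pose or a line that the arm cannot do raises arm.PlanningError and nothing moves.
- arm.sign_off(): hands the job in; it is judged then, once.
Readings, each from a call of its own:
- arm.read_t(): time.
- arm.read_joint_pos(): joint angles.
- arm.read_joint_vel(): joint speeds.
- arm.read_joint_torque(): joint torques, N m.
- arm.read_tool_pos(): TCP position.
- arm.read_tool_rot(): TCP orientation.
- arm.read_contact_force(): force on the tool from outside, world axes, zero at the start.
- arm.read_wrist_torque(): the same for the moment, N m.
- arm.read_opening(): opening from 0.0 (shut) to 1.0 (fully open).
- arm.read_grasp_force(): force on a finger pad.
Only numpy, scipy, OpenCV 4.12 (cv2) and the standard library are available. Lean on these libraries where they do the work, as an engineer would, in place of code of your own. Each camera call takes 0.05 s, during which the arm holds its last target. There are 200 camera calls.

## Working session

There is one attempt and no reset: what is moved stays moved. The work goes in short steps, each a Python script; the robot and the scene stay as the last script left them, time stands still between calls to the robot, and variables do not carry over. Pictures are saved under pics/ and viewed, at most 14 in all, crops included, and the job is handed in when it is done.

```bash
ls; mkdir -p pics; cat > h.py <<'E'
import numpy as np, cv2
from plant import arm, claw, kin, optics
from scipy.spatial.transform import Rotation as R
def cam(name):
    c=optics.calibration(name); f=210/np.tan(np.radians(c["fovy"])/2)
    if "mount" in c:
        T=np.eye(4); T[:3,:3]=R.from_euler('xyz',arm.read_tool_rot()).as_matrix(); T[:3,3]=arm.read_tool_pos()
        T=T@np.array(c["mount"])
    else:
        T=np.eye(4); o=np.array(c["orientation"]); T[:3,:3]=o if o.shape==(3,3) else R.from_euler('xyz',o).as_matrix(); T[:3,3]=c["position"]
    return f,c["cx"],c["cy"],T
def shot(name):
    C=cam(name); im,d=optics.grab_frame(name); return im,d,C
def ray(C,uv,z):
    f,cx,cy,T=C; uv=np.atleast_2d(uv).astype(float)
    r=np.c_[(uv[:,0]-cx)/f,(uv[:,1]-cy)/f,np.ones(len(uv))]@T[:3,:3].T
    return T[:3,3]+r*((z-T[2,3])/r[:,2])[:,None]
def cloud(d,C):
    f,cx,cy,T=C; v,u=np.mgrid[:420,:560]
    P=np.stack([(u-cx)/f*d,(v-cy)/f*d,d],-1)@T[:3,:3].T+T[:3,3]; P[d==0]=np.nan; return P
E
python3 - <<'E'
from h import *
for n in("scene","side","wrist"):
    im,d,C=shot(n); cv2.imwrite(f"pics/{n}0.png",im); print(n,optics.calibration(n)); np.savez(f"{n}0.npz",im=im,d=d,T=C[3],k=C[:3])
E
```

```text
pics
scene {'fovy': 55.55283909443615, 'cx': 276.0519557928495, 'cy': 215.46416169953642, 'position': array([0.7802426 , 0.37929526, 0.85707309]), 'orientation': array([-2.61762894,  0.01406522,  2.62153592])}
side {'fovy': 49.14971548405532, 'cx': 279.17831699513016, 'cy': 214.753008935646, 'position': array([ 0.35855829, -1.02025684,  0.65672602]), 'orientation': array([-2.06617606, -0.0092595 , -0.17219464])}
wrist {'fovy': 59.586667924979785, 'cx': 274.3395468384737, 'cy': 207.38642729920005, 'mount': array([[ 3.86729761e-04, -9.54352547e-01, -2.98682216e-01,
         7.69147783e-02],
       [ 9.99999913e-01,  4.16403191e-04, -3.57092526e-05,
         2.71898142e-04],
       [ 1.58451444e-04, -2.98682176e-01,  9.54352625e-01,
        -1.71853276e-01],
       [ 0.00000000e+00,  0.00000000e+00,  0.00000000e+00,
         1.00000000e+00]])}
```

View pics/scene0.png

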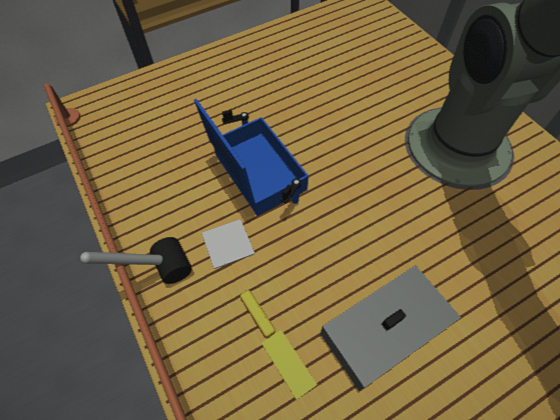

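View pics/side0.png

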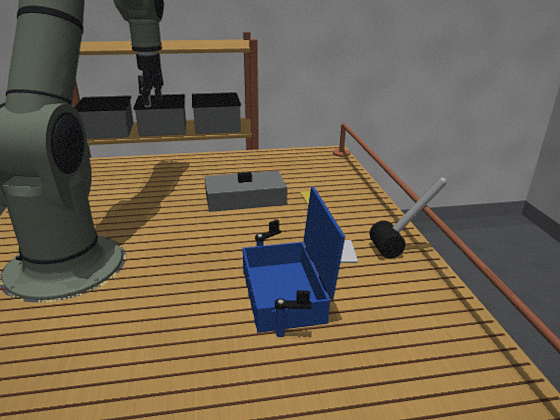

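The scene view shows the open blue case around (262,165) with its latches near (237,117) and (292,190). The cover is at (390,325) with its knob at (393,319), the tile at (228,243) and the trowel at (280,345). The lid stands about upright.

```bash
cat >> h.py <<'E'
def rect(pts):
    (c,s,a)=cv2.minAreaRect((pts[:,:2]*1000).astype(np.float32)); a=np.radians(a)
    if s[0]<s[1]: s=s[::-1]; a+=np.pi/2
    return np.array(c)/1000,np.array(s),(a+np.pi/2)%np.pi-np.pi/2   # centre, long/short mm, yaw of long side
def hsv(im): return cv2.cvtColor(im,cv2.COLOR_BGR2HSV).astype(int)
E
python3 - <<'E'
from h import *
for n in("scene","side"):
    im,d,C=shot(n); P=cloud(d,C); H=hsv(im); z=P[...,2]; x=P[...,0];y=P[...,1]
    ws=(x>.25)&(x<1.1)&(abs(y)<.9)
    blue=(H[...,0]>105)&(H[...,0]<130)&(H[...,1]>120)&ws
    gray=(H[...,1]<60)&ws&(abs(z-.062)<.006)&(y>.1)
    print(n,'cover',rect(P[gray]),np.median(z[gray]))
    rim=blue&(abs(z-.062)<.004); low=blue&(z<.058)
    print('rim',rect(P[rim]),rim.sum(),'inside',rect(P[low]))
    lid=blue&(z>.085); print('lid',rect(P[lid]),z[lid].max(),np.nanmin(P[lid],0),np.nanmax(P[lid],0))
    p=P[lid]; q=p-p.mean(0); w=np.linalg.svd(q,full_matrices=False)[2][2]; print('lid normal',w,p.mean(0))
    dark=(H[...,2]<60)&ws&(z>.07)&(z<.125)
    k,L,S,_=cv2.connectedComponentsWithStats(dark.astype(np.uint8))
    for i in range(1,k):
        if S[i,4]>15:
            q=P[L==i]; print('dark',S[i],np.round(q.mean(0),3),np.round(q.min(0),3),np.round(q.max(0),3)); t=q[q[:,2]>.085]; len(t)>4 and print('   top',rect(t),len(t))
    yel=(H[...,0]>20)&(H[...,0]<40)&(H[...,1]>120)&(z>.008)&ws&(y>.1); print('yel',rect(P[yel]) if yel.sum()>9 else 0, yel.sum())
    wh=(H[...,1]<50)&(H[...,2]>140)&(z<.02)&ws; print('tile',rect(P[wh]) if wh.sum()>9 else 0)
E
```

```text
scene cover (array([0.48333508, 0.30173199]), array([243.93226624, 133.74775696]), np.float64(0.03868680488801046)) 0.06126302200911099
rim (array([ 0.51827533, -0.1888737 ]), array([258.25967407, 157.74226379]), np.float64(-1.5402806514888185)) 319 inside (array([ 0.51483698, -0.18890057]), array([259.37139893, 149.90490723]), np.float64(-1.5502672517440743))
lid (array([ 0.59502264, -0.16600249]), array([272.33224487,  81.89109039]), np.float64(-1.2063981253682265)) 0.2132342753774028 [ 0.50823781 -0.30617964  0.085065  ] [ 0.61272943 -0.05336971  0.21323428]
lid normal [-0.9963935  -0.04105508  0.07425946] [ 0.60420324 -0.17043495  0.16543523]
dark [51 87  9 16 36] [ 0.899 -0.636  0.093] [ 0.896 -0.646  0.071] [ 0.904 -0.579  0.121]
   top (array([ 0.89960699, -0.6125083 ]), array([66.56916809,  5.45507812]), np.float64(1.5558717057299836)) 23
dark [222 110  26  14 201] [ 0.519 -0.327  0.087] [ 0.478 -0.342  0.072] [ 0.547 -0.31   0.112]
   top (array([ 0.52968243, -0.33167325]), array([24.66961288, 11.32076931]), np.float64(-0.08161603371489523)) 79
dark [205 128  49  74 284] [ 0
[... 2009 characters left out ...]
 [ 0.898 -0.234  0.112] [ 0.904 -0.138  0.119]
   top (array([ 0.89948969, -0.1860442 ]), array([96.71324921,  4.28976774]), np.float64(1.5307232092402563)) 20
dark [458 247 102 106 158] [ 0.899 -0.435  0.118] [ 0.896 -0.563  0.114] [ 0.901 -0.244  0.121]
   top (array([ 0.89862518, -0.40345969]), array([319.54721069,   4.78658819]), np.float64(1.5668677647128662)) 158
dark [275 291  37  19 396] [ 0.516 -0.337  0.088] [ 0.476 -0.347  0.071] [ 0.545 -0.317  0.112]
   top (array([ 0.52848395, -0.33737396]), array([25.27661896,  9.0845747 ]), np.float64(-0.24121861205307127)) 154
yel 0 1
tile (array([ 0.7184408 , -0.05687071]), array([101.45248413,  39.95441437]), np.float64(1.237060430578854))
```

```bash
python3 - <<'E'
from h import *
print(arm.read_tool_rot(), arm.read_t())
arm.movep([.47,.30,.33],[np.pi,0,.037])
im,d,C=shot("wrist"); P=cloud(d,C); z=P[...,2];H=hsv(im); cv2.imwrite("pics/w1.png",im)
g=(abs(z-.062)<.008)&(H[...,1]<60); print('cover',rect(P[g]),np.median(z[g]))
m=(z>.078)&(z<.1)&(H[...,2]<70); print('knob',rect(P[m]),np.median(z[m]),m.sum())
print(arm.read_tool_pos(),arm.read_joint_pos(),arm.read_t())
E
```

```text
[-3.14106993e+00  5.39465257e-05  2.80879526e+00] 0.25
cover (array([0.31743365, 0.217092  ]), array([642.04718018, 221.06915283]), np.float64(0.4721516632125802)) 0.0604602030145297
knob (array([0.48155115, 0.30014529]), array([43.14157867, 17.20982552]), np.float64(0.03506955385384258)) 0.08812819860965648 611
[0.46958467 0.30067397 0.32969357] [-1.18055319  0.36033623  0.69726577  1.62798832 -0.24156622  1.24202256
 -1.96773775] 1.9917
```

View pics/w1.png

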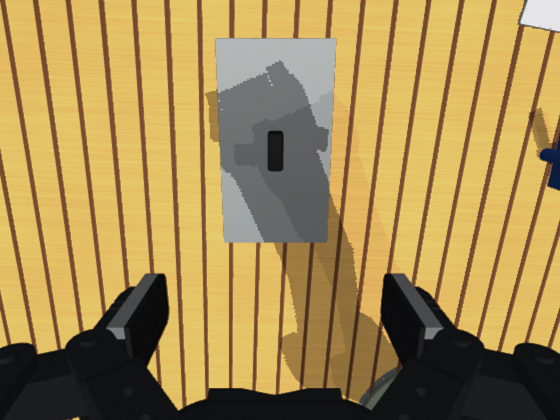

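The whole cover is in view with its knob at (275,150), and the cameras agree on its position. I'll grasp the knob and move the cover to y≈0.48.

```bash
cat >> h.py <<'E'
PI=np.pi
def dn(yaw): return [PI,0,yaw]
def go(x,y,z,v=.2,yaw=None,f=None): return arm.move_straight([x,y,z],v,None if yaw is None else dn(yaw),f)
E
python3 - <<'E'
from h import *
k=np.array([.4825,.3005]); yw=.036+PI
arm.movep([*k,.16],dn(yw)); print(arm.read_joint_pos())
claw.set_gripper(.6); 
print(go(*k,.07,.1,f=15)); claw.set_gripper(0,60); print(arm.read_opening(),arm.read_grasp_force(),arm.read_tool_pos())
go(*k,.155,.1); print('lift',arm.read_opening(),arm.read_grasp_force(),arm.read_contact_force())
go(.48,.485,.155,.12); print(arm.read_opening(),arm.read_grasp_force())
print(go(.48,.485,.068,.06,f=6),arm.read_tool_pos()); arm.pause(.2)
claw.set_gripper(.6); go(.48,.485,.2,.2)
im,d,C=shot("scene"); cv2.imwrite("pics/s2.png",im)
print(arm.read_t())
E
```

```text
[-0.62876046  0.47880471 -0.04488576  1.79197599  0.02715357  0.87131304
  0.92024576]
False
9.397741215886688e-05 0.0 [0.4825075  0.3004922  0.07004162]
lift 0.0013168314796792194 0.0 [-0.21058818 -0.59622688  0.22776869]
0.00477056246801539 0.0
False [0.4801741  0.48514755 0.06839978]
12.45
```

View pics/s2.png

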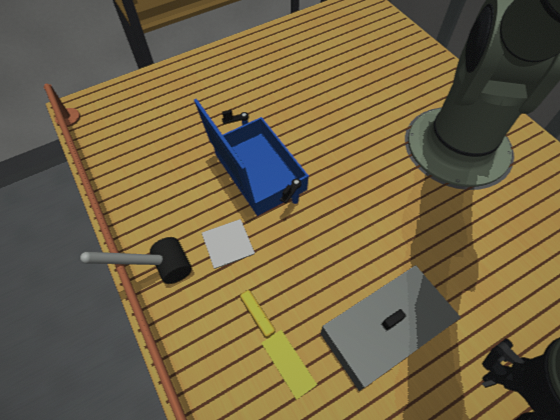

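The fingers closed fully and the cover never moved, so the grasp missed. The cover is still at (390,325). I'll go back down and look before closing.

```bash
python3 - <<'E'
from h import *
k=np.array([.4825,.3005]); yw=.036+PI
arm.movep([*k,.16],dn(yw))
im,d,C=shot("wrist"); P=cloud(d,C); z=P[...,2];H=hsv(im)
f,cx,cy,T=C; m=(z>.08)&(z<.1)&(np.hypot(P[...,0]-.4825,P[...,1]-.3)<.06); print('knob',rect(P[m]),np.median(z[m]),m.sum()); a=im
claw.set_gripper(.6);print(arm.read_opening()); go(*k,.075,.1,f=15)
b=shot("wrist")[0]; c=shot("side")[0][120:220,180:320]
cv2.imwrite("pics/w3.png",np.hstack([cv2.resize(b,(400,300)),cv2.resize(c,(400,300))])); print(arm.read_tool_pos(),arm.read_opening(),arm.read_t())
E
```

```text
knob (array([0.48064706, 0.30063931]), array([43.36810684, 17.47722435]), np.float64(0.04292085651420807)) 0.08801311815056474 1524
0.5999206497739414
[0.48282781 0.30071875 0.07564434] 0.5991217461746511 14.6
```

View pics/w3.png

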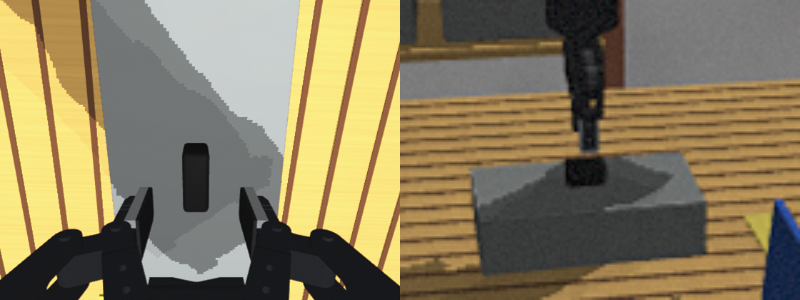

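The left panel shows the knob at (195,178) centred between the fingers. In the right panel the fingertips end above the knob, so the real fingertip doesn't match the stated TCP. I'll measure it from depth.

```bash
python3 - <<'E'
from h import *
k=np.array([.4825,.3005])
go(*k,.16,.2)
for o in (.6,.45,.2,0.):
    claw.set_gripper(o)
    T=np.eye(4); T[:3,:3]=R.from_euler('xyz',arm.read_tool_rot()).as_matrix(); p=np.array(arm.read_tool_pos())
    for n in("wrist","side"):
        im,d,C=shot(n); P=cloud(d,C); q=(P-p)@T[:3,:3]
        m=(abs(q[...,0])<.02)&(abs(q[...,1])<.06)&(q[...,2]>-.07)&(q[...,2]<.04)
        t=q[m]; 
        if len(t): b=t[t[:,2]>t[:,2].max()-.004]; print(o,n,len(t),'tip z',np.round(t[:,2].max(),4),'y',np.round(np.unique(np.round(b[:,1],3)),3)[[0,-1]],'x',b[:,0].min().round(3),b[:,0].max().round(3))
print(arm.read_t(),arm.read_tool_pos())
E
```

```text
0.6 wrist 5154 tip z -0.032 y [-0.031  0.032] x -0.011 0.011
0.6 side 107 tip z -0.0346 y [-0.038  0.028] x -0.011 0.006
0.45 wrist 5054 tip z -0.0301 y [-0.024  0.025] x -0.01 0.011
0.45 side 106 tip z -0.0323 y [-0.025  0.019] x -0.005 0.004
0.2 wrist 4234 tip z -0.0275 y [-0.014  0.014] x -0.009 0.011
0.2 side 104 tip z -0.0304 y [-0.016 -0.009] x -0.013 0.005
0.0 wrist 3500 tip z -0.0327 y [-0.011  0.012] x 0.007 0.012
0.0 side 90 tip z -0.0306 y [-0.009 -0.002] x -0.008 0.001
16.725 [0.4824762  0.3004999  0.15997466]
```

Both cameras put the true fingertips about 28 mm short of the reported TCP: 0.027 near shut, 0.032 at 0.6 opening. I'll correct for that in software and grasp again, guarding the descent.

```bash
cat >> h.py <<'E'
OFF=.028  # true tip is this much short of the reported TCP
def tip(x,y,z,v=.2,yaw=None,f=None): return arm.move_straight([x,y,z-OFF],v,None if yaw is None else dn(yaw),f)
def tipj(x,y,z,yaw): arm.movep([x,y,z-OFF],dn(yaw))
E
python3 - <<'E'
from h import *
k=np.array([.4818,.3006])
claw.set_gripper(.45); print(tip(*k,.069,.1,f=8),arm.read_tool_pos()); claw.set_gripper(0,60); print(arm.read_opening(),arm.read_grasp_force())
if arm.read_opening()>.1:
    tip(*k,.15,.1); print('lift',arm.read_opening(),arm.read_grasp_force(),arm.read_contact_force())
    tip(.48,.485,.15,.12); print(arm.read_opening(),arm.read_grasp_force())
    print(tip(.48,.485,.066,.06,f=6),arm.read_tool_pos()); arm.pause(.2)
    claw.set_gripper(.45); tip(.48,.485,.18,.2); 
    tipj(.60,.42,.33,PI+.036)
    im,d,C=shot("wrist"); cv2.imwrite("pics/w4.png",im); im,d,C=shot("scene"); cv2.imwrite("pics/s4.png",im)
print(arm.read_t())
E
```

```text
False [0.48214415 0.30077212 0.04155807]
0.19188230724715027 59.54561769962311
lift 0.19413048490047527 58.59236240386963 [-0.32263739 -0.51491397 -4.02042768]
0.1855444779346388 64.80458736419678
True [0.47983752 0.4848315  0.04172326]
24.875
```

View pics/s4.png

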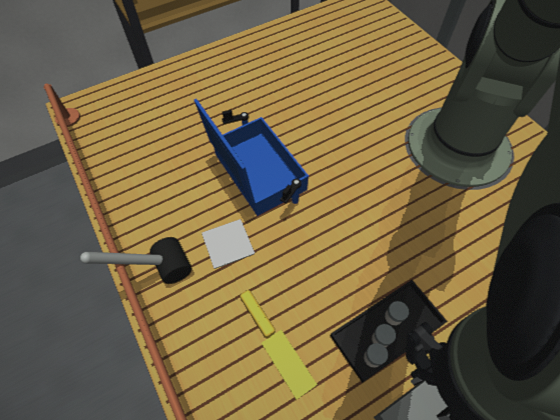

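The cover is off and sits at the lower right. The open tray shows pots at (397,312), (385,335) and (376,356). Next I'll measure them with the wrist camera.

```bash
cat >> h.py <<'E'
def pots(im,d,C,zt=.053,box=(.33,.64,.2,.4)):
    P=cloud(d,C); z=P[...,2]
    m=(abs(z-zt)<.007)&(P[...,0]>box[0])&(P[...,0]<box[1])&(P[...,1]>box[2])&(P[...,1]<box[3])
    m=cv2.morphologyEx(m.astype(np.uint8),cv2.MORPH_OPEN,np.ones((5,5)))
    k,L,S,_=cv2.connectedComponentsWithStats(m); o=[]
    for i in range(1,k):
        if S[i,4]>150:
            q=P[L==i]; c,r=cv2.minEnclosingCircle((q[:,:2]*1000).astype(np.float32)); o.append((c[0]/1e3,c[1]/1e3,r,np.median(q[:,2])))
    return sorted(o)
def lookpots():
    arm.movep([.485,.30,.30],dn(PI+.036)); s=shot("wrist"); return s,pots(*s)
E
python3 - <<'E'
from h import *
s,o=lookpots(); print(np.round(o,4)); cv2.imwrite("pics/w5.png",s[0])
im,d,C=s;P=cloud(d,C);H=hsv(im)
m=(H[...,2]<70)&(abs(P[...,2]-.024)<.004)&(P[...,0]>.33)&(P[...,0]<.64)&(P[...,1]>.2)&(P[...,1]<.4); print('tray',rect(P[m]),arm.read_t())
s=shot("scene"); print(np.round(pots(*s),4))
E
```

```text
[[ 0.4511  0.2888 19.8195  0.0513]
 [ 0.5034  0.313  19.8574  0.0512]
 [ 0.5399  0.3351 19.9535  0.0512]]
tray (array([0.47827502, 0.30385382]), array([219.36506653, 108.96079254]), np.float64(0.04634362188739427)) 25.625
[[ 0.4531  0.2907 20.312   0.0521]
 [ 0.5055  0.3144 19.833   0.0523]
 [ 0.5419  0.3366 20.1966  0.0523]]
```

View pics/w5.png

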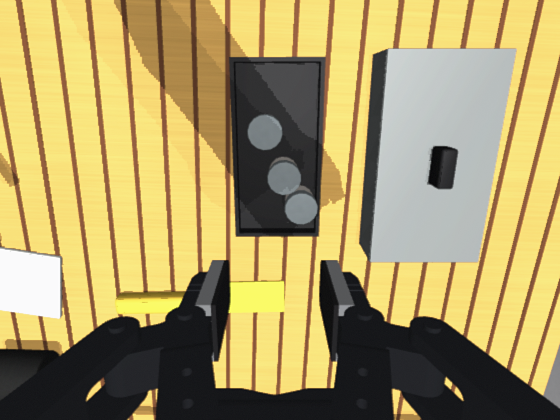

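The wrist image shows exactly three pots, at (265,132), (284,178) and (301,207), and a clean tray. Pot 3 is against the wall, so I'll take the middle pot first, closing across the row.

```bash
cat >> h.py <<'E'
CASE=np.array([.5165,-.189]); CY=.028
def cw(x,y):
    c,s=np.cos(CY),np.sin(CY); return CASE+[c*x-s*y,s*x+c*y]
def best(x,y,z,yaw):
    c=[(w,kin.ik([x,y,z-OFF],dn(w))) for w in (yaw,yaw+PI)]; c=[(w,q) for w,q in c if q is not None]
    return min(c,key=lambda t:abs(t[1][6]))[0]
def pick(px,py,phi):
    w=best(px,py,.12,phi+PI/2); claw.set_gripper(.7); tipj(px,py,.12,w)
    hit=tip(px,py,.027,.12,f=8); claw.set_gripper(0,40); o=arm.read_opening()
    print('pick hit',hit,'open',round(o,3),arm.read_grasp_force()); assert o>.3
    tip(px,py,.17,.2); print('lifted',round(arm.read_opening(),3)); assert arm.read_opening()>.3
def place(cx,cy):
    x,y=cw(cx,cy); w=best(x,y,.17,CY+PI/2); tipj(x,y,.17,w); print('over case',round(arm.read_opening(),3)); assert arm.read_opening()>.3
    hit=tip(x,y,.028,.12,f=5); print('down',hit,arm.read_tool_pos()[2]+OFF, arm.read_opening()); claw.set_gripper(.62); tip(x,y,.17,.25)
E
python3 - <<'E'
from h import *
pick(.504,.3135,np.radians(116)); place(-18,60) if 0 else place(-.018,.06)
print(arm.read_t())
arm.movep([.50,-.189,.30],dn(PI+CY)); s=shot("wrist"); cv2.imwrite("pics/w6.png",s[0]); print(np.round(pots(*s,box=(.4,.6,-.32,-.06)),4))
im,d,C=s; P=cloud(d,C);H=hsv(im);z=P[...,2]
blue=(H[...,0]>105)&(H[...,0]<130)&(H[...,1]>120)&(abs(z-.0615)<.004); print(rect(P[blue]))
dark=(H[...,2]<60)&(z>.095)&(z<.118)&(P[...,0]<.58)
k,L,S,_=cv2.connectedComponentsWithStats(dark.astype(np.uint8))
for i in range(1,k):
    if S[i,4]>60: print('tab',S[i],rect(P[L==i]),np.median(P[L==i][:,2]))
E
```

```text
pick hit False open 0.455 39.311420917510986
lifted 0.454
over case 0.453
down True 0.02797334692046875 0.45037427561073284
32.775
[[ 0.4953 -0.1278 19.9533  0.0513]]
(array([ 0.51329364, -0.19819492]), array([247.15734863, 151.22969055]), np.float64(-1.543787957662453))
tab [395 178  20  25 253] (array([ 0.51616687, -0.05262274]), array([24.3046093 ,  9.03700733]), np.float64(0.4982940514211247)) 0.107140030211059
tab [127 181  15  26 292] (array([ 0.52674347, -0.33330493]), array([24.06783485,  9.1359005 ]), np.float64(-0.21885072205749623)) 0.10706471098616102
```

View pics/w6.png

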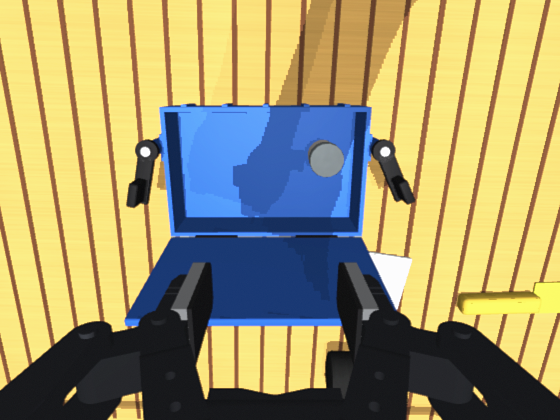

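One pot is standing in the case at (325,158). Both latches swing outward, with pivots at (145,152) and (385,152). Now the other two pots, looking again before each.

```bash
python3 - <<'E'
from h import *
for cy in(0,-.06):
    s,o=lookpots(); print(np.round(o,4)); p=o[-1]
    ph=np.radians(2.6) if cy==0 else np.radians(92)
    pick(p[0]+.001,p[1]+.001,ph); place(-.018,cy); print(arm.read_t())
s,o=lookpots(); print('left',o)
arm.movep([.50,-.189,.30],dn(PI+CY)); s=shot("wrist"); print(np.round(pots(*s,box=(.4,.6,-.32,-.06)),4))
im,d,C=s; H=hsv(im); wm=((H[...,2]>150)&(H[...,1]<40)).astype(np.uint8)
k,L,S,ce=cv2.connectedComponentsWithStats(wm)
for i in range(1,k):
    if 40<S[i,4]<400: print(S[i],ce[i],ray(C,ce[i],.0815).round(4))
cv2.imwrite("pics/w7.png",im)
s=shot("scene"); np.savez('s7.npz',im=s[0]); print(arm.read_t())
E
```

```text
[[ 0.4509  0.289  19.8053  0.0513]
 [ 0.5394  0.3356 19.972   0.0512]]
pick hit False open 0.453 39.485079646110535
lifted 0.454
over case 0.452
down True 0.02802406549030097 0.4475380530363382
43.7417
[[ 0.4513  0.289  19.9879  0.0513]]
pick hit False open 0.452 39.07869279384613
lifted 0.451
over case 0.451
down True 0.028000060774263955 0.45202113224367796
52.9917
left []
[[ 0.4952 -0.1281 19.8141  0.0514]
 [ 0.4971 -0.1908 19.8783  0.0512]
 [ 0.4987 -0.2474 19.9742  0.0512]]
[140 145  10  10  81] [144.4691358  149.88888889] [[ 0.4858 -0.326   0.0815]]
[380 146  10  10  73] [384.16438356 150.82191781] [[ 0.4792 -0.0713  0.0815]]
[175 310  12  10  71] [182.16901408 313.8028169 ] [[ 0.6857 -0.295   0.0815]]
[363 310  11  10  66] [366.27272727 313.83333333] [[ 0.6791 -0.0694  0.0815]]
56.9833
```

View pics/w7.png

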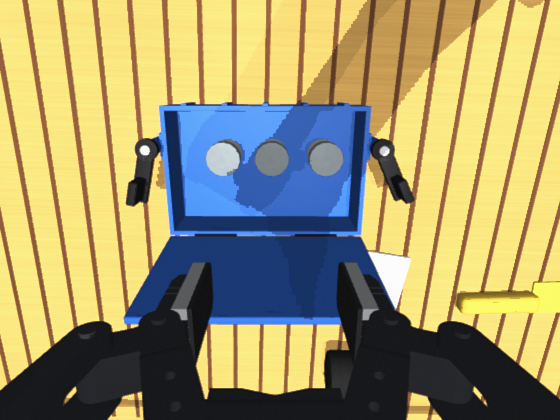

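All three pots stand in the case at (223,158), (271,158) and (325,158), and the tray is empty. The wrist view refines the case pose. Now I'll close the lid by pushing it along an arc from behind.

```bash
cat >> h.py <<'E'
CASE=np.array([.5135,-.1965]); CY=.026
E
python3 - <<'E'
from h import *
claw.set_gripper(0)
x,y=cw(.16,0); w=best(x,y,.30,PI+CY); tipj(x,y,.30,w); print(arm.read_joint_pos().round(2))
tip(x,y,.195,.2)
for th in np.arange(1.75,-.001,-.125):
    r=.125; cx=.075-r*np.cos(th)+.013; z=.0705+r*np.sin(th)
    p=cw(cx,0); hit=tip(*p,z,.12,f=15)
    if hit: print('hit',th,arm.read_contact_force())
    if hit and th>.2: break
print(tip(*p,.064,.03,f=12),arm.read_tool_pos()[2]+OFF,arm.read_contact_force())
tip(*p,.16,.2); arm.movep([.50,-.197,.30],dn(PI+CY)); s=shot("wrist"); cv2.imwrite("pics/w8.png",s[0])
P=cloud(s[1],s[2]); H=hsv(s[0]); b=(H[...,0]>105)&(H[...,0]<130)&(H[...,1]>120)&(P[...,2]>.05); q=P[b]; print('lid z',np.nanpercentile(q[:,2],[1,50,99]),rect(q)); 
A=np.c_[q[:,:2],np.ones(len(q))]; print(np.linalg.lstsq(A,q[:,2],rcond=None)[0],arm.read_t())
E
```

```text
[-0.36  0.9   1.22  1.32 -0.84  1.46 -0.75]
True 0.06744592068923497 [-3.94993241  4.14812172 19.7757233 ]
lid z [0.06339309 0.06909482 0.07115415] (array([ 0.51136847, -0.19854276]), array([251.28353882, 151.57759094]), np.float64(-1.5454848656524023))
[0.00380236 0.00058278 0.06720518] 68.2917
```

View pics/w8.png

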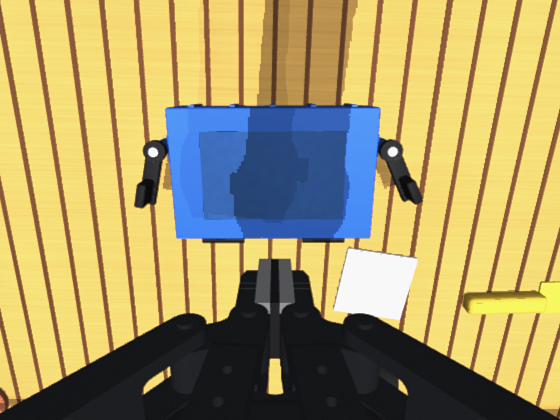

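The lid is flat on the rim, with its plane at z≈0.069 and no tilt. Next I'll push each latch tab home along its arc until it meets the stop.

```bash
cat > latch.py <<'E'
from h import *
def swing(side,v0):
    s=1 if side=='left' else -1
    P=cw(-.03,s*.127)
    def pose(v,gap=0.):
        ph=CY-s*v; u=np.array([np.cos(ph),np.sin(ph)]); t=s*np.array([-u[1],u[0]])
        return P+.043*u+(.0165+gap)*t, ph
    a,p0=pose(v0,.018); b,p1=pose(1.62)
    def cost(o):
        q=[kin.ik([*x,.09-OFF],dn(p+o)) for x,p in((a,p0),(b,p1))]
        return max(9 if k is None else abs(k[6]) for k in q)
    o=min((0,PI),key=cost); print(side,'cost',cost(o))
    claw.set_gripper(0); tipj(*a,.16,p0+o); print('touch',tip(*a,.089,.12,f=8))
    for v in np.r_[np.arange(v0,1.4,.19),1.4]:
        x,p=pose(v)
        if tip(*x,.089,.1,p+o,f=15): print('hit at',v,arm.read_contact_force()); 
    for v in (1.5,1.6,1.7,1.8,1.9):
        x,p=pose(v)
        if tip(*x,.089,.04,p+o,f=9): break
    c=np.array(arm.read_tool_pos()); print('end',v,arm.read_contact_force())
    x,p=pose(1.4,.02); tip(*x,.089,.1,p+o); tip(*x,.17,.2)
E
python3 - <<'E'
from latch import *
swing('left',-.5); print(arm.read_t())
swing('right',-.4)
arm.movep([.50,-.197,.30],dn(PI+CY)); s=shot("wrist"); cv2.imwrite("pics/w9.png",s[0]); im,d,C=s;P=cloud(d,C);H=hsv(im);z=P[...,2]
dark=(H[...,2]<60)&(z>.095)&(z<.118)&(P[...,0]<.58)
k,L,S,_=cv2.connectedComponentsWithStats(dark.astype(np.uint8))
for i in range(1,k):
    if S[i,4]>60: print('tab',S[i],rect(P[L==i]),np.median(P[L==i][:,2]))
print(arm.read_t())
E
```

```text
left cost 1.5070676037809174
touch False
end 1.7 [ 9.27247091 -1.48337041 -5.60184851]
75.725
right cost 1.117780684036006
touch False
end 1.7 [10.15269285 -0.43166117 -5.6661642 ]
tab [176 147  28  11 278] (array([ 0.48173642, -0.28240408]), array([25.94020653,  8.90121555]), np.float64(-1.5128014625233788)) 0.1073783560899006
tab [342 146  29  12 254] (array([ 0.47717322, -0.11480965]), array([26.04327965,  9.19904613]), np.float64(-1.5653811959946138)) 0.10731157328219856
84.8083
```

View pics/w9.png

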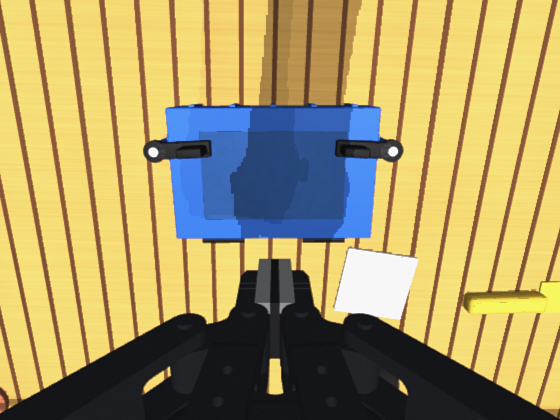

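Both latches lie straight inward across the lid against their stops, with tabs near (193,151) and (356,151). Now I'll look for the cover and the tray in one wrist view.

```bash
cat > look.py <<'E'
from h import *
def look(yaw=PI+.036,pos=(.49,.39,.33)):
    arm.movep(list(pos),dn(yaw)); im,d,C=shot("wrist"); P=cloud(d,C);H=hsv(im);z=P[...,2]
    out=[]
    w=(P[...,0]>.3)&(P[...,0]<.68)
    m=w&(H[...,2]<70)&(abs(z-.0235)<.004)&(P[...,1]<.42)&(P[...,1]>.2); out.append(rect(P[m]) if m.sum()>50 else None)
    m=w&(H[...,1]<60)&(abs(z-.061)<.004)&(P[...,1]>.2); out.append(rect(P[m]) if m.sum()>50 else None)
    m=w&(abs(z-.0885)<.005)&(P[...,1]>.2); out.append(rect(P[m]) if m.sum()>50 else None)
    return im,out
E
python3 - <<'E'
from look import *
im,o=look(); cv2.imwrite("pics/w10.png",im)
for i in o: print(i)
print(arm.read_t())
E
```

```text
(array([0.4776481 , 0.33352051]), array([217.82272339, 169.55935669]), np.float64(0.03695731894778853))
(array([0.47894693, 0.48512619]), array([244.23901367, 133.88766479]), np.float64(0.03795794763192606))
(array([0.47858023, 0.4850087 ]), array([43.61494827, 18.15501785]), np.float64(0.027180735992215377))
86.9667
```

View pics/w10.png

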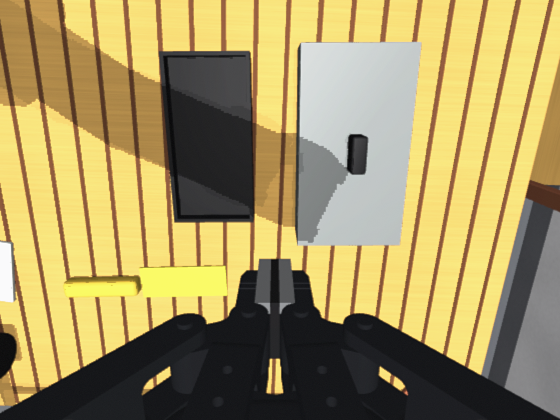

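The tray is empty, spanning (160,50) to (253,222). The cover is where I left it, with its knob at (357,154). The tray rectangle picked up the cover's side wall, so I'll tighten that mask and then put the cover back.

```bash
sed -i 's/P\[...,1\]<.42/P[...,1]<.385/' look.py; python3 - <<'E'
from look import *
im,o=look()
for i in o: print(i)
t,c,k=o
assert 212<t[1][0]<226 and 104<t[1][1]<116
yc,yt=c[2],t[2]; kp=(c[0]+k[0])/2
w=best(*kp,.12,yc); w=PI+yc if abs(w-PI-yc)<.1 else w
claw.set_gripper(.45); tipj(*kp,.15,w); 
print(tip(*kp,.069,.1,f=8)); claw.set_gripper(0,70); z0=arm.read_tool_pos()[2]; print(arm.read_opening(),arm.read_grasp_force()); assert arm.read_opening()>.1
tip(*kp,.125,.1); print('lift',arm.read_opening())
w2=w+(yt-yc); tip(*t[0],.125,.12,w2); arm.pause(.2); print('over',arm.read_opening(),arm.read_grasp_force(),arm.read_contact_force())
hit=tip(*t[0],.066,.04,f=5); z1=arm.read_tool_pos()[2]; print(hit,z1-z0,arm.read_contact_force())
im,d,C=shot("side"); cv2.imwrite("pics/sd11.png",im); print(arm.read_t())
E
```

```text
(array([0.4783215, 0.3039762]), array([217.68936157, 110.44432068]), np.float64(0.03988116605788372))
(array([0.47893414, 0.48504999]), array([243.2118988 , 133.78572083]), np.float64(0.037381477285654))
(array([0.47827753, 0.4851633 ]), array([43.18167114, 18.27743721]), np.float64(0.04430498455650622))
False
0.1904142564426323 69.96467113494873
lift 0.18821409426769758
over 0.19258098734438361 68.4855329990387 [-0.09431765  0.35412366 -3.02174333]
True -2.5092428507386688e-05 [-1.60341916 -1.65370632 10.34302668]
93.775
```

It landed at the same height it was lifted from, so it's on the shelf and not on the tray rim. I'll release and check everything.

```bash
python3 - <<'E'
from look import *
claw.set_gripper(.45); p=arm.read_tool_pos(); tip(p[0],p[1],.18,.2)
im,o=look(pos=(.48,.30,.33))
for i in o: print(i)
arm.goto_joints([-1.308,0.521,-0.036,1.599,0.021,1.021,-0.113]); s=shot("scene"); cv2.imwrite("pics/s12.png",s[0])
im,d,C=s;P=cloud(d,C);H=hsv(im);z=P[...,2]
g=(H[...,1]<60)&(abs(z-.062)<.006)&(P[...,1]>.15)&(P[...,0]>.3)&(P[...,0]<.65); q=P[g];print(rect(q),np.linalg.lstsq(np.c_[q[:,:2],np.ones(len(q))],q[:,2],rcond=None)[0])
wh=(H[...,1]<50)&(H[...,2]>140)&(z<.02)&(P[...,0]>.6)&(P[...,0]<.8)&(abs(P[...,1])<.2); print('tile',rect(P[wh]),arm.read_t(),arm.read_contact_force())
E
```

```text
None
(array([0.47811746, 0.30436829]), array([243.69386292, 133.42884827]), np.float64(0.0401731525430864))
(array([0.47776077, 0.30455765]), array([43.46057892, 17.3765831 ]), np.float64(0.044988697070924566))
(array([0.48014923, 0.3054057 ]), array([244.37939453, 133.38739014]), np.float64(0.04112789995506905)) [0.00105405 0.00144424 0.06034971]
tile (array([ 0.68309167, -0.04919548]), array([103.86646271, 100.70062256]), np.float64(1.4480942422047494)) 97.6833 [-0.12794012 -0.40451106 -0.04394302]
```

View pics/s12.png

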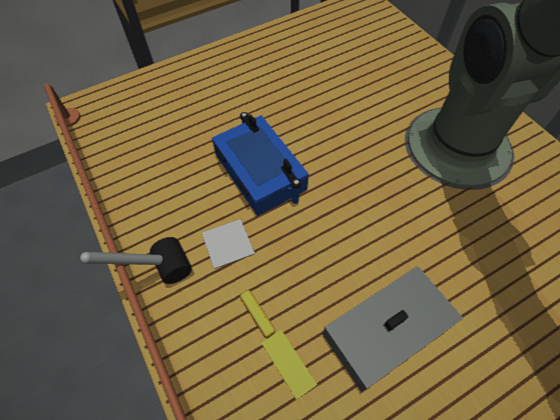

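The case is shut with both latches across the lid at (250,123) and (289,172). The cover is flat over the tray at (393,325). The tile at (228,243) and the trowel at (280,345) have not moved.

```bash
python3 -c "
from h import *
print(arm.sign_off())"
```

```text
the job is handed in; nothing more can be done
None
```

The job is handed in at about 98 s: all three pots found are in the shut case with both latches home, the cover is flat over the empty tray, and the tile and trowel are untouched; the first knob grasp missed because the real fingertips sit about 28 mm short of the reported TCP, which I corrected for.

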